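# Flip the status marker of the filled tube rack

### The arm

A 7-joint arm with a two-finger parallel gripper is mounted at the origin on the work surface. World frame = base frame: x ahead of the robot, y to its left, z up, the work surface at z = 0. Lengths are in mm, angles in degrees, forces in N, time in s.
With the tool pointing down it reaches from about 400 to 875 mm from the base axis. Payload 19.3 kg.
Tool frame: the origin (TCP) lies between the finger pads; the fingertips stand 25 mm ahead of it and the grasp point (between the pads) lies 6 mm ahead of it (arm.tcp_to_tips is the z of the fingertips in the tool frame, in mm); z points along the fingers, y is the direction in which the jaws open and shut (so a half turn about z gives the same grasp; the last joint's range is limited). The gripper opens to 85 mm and grips with 20 to 120 N. Pads are 22 mm wide; open, the fingers measure 114 mm over their backs; the gripper's body (76 mm by 85 mm) begins 54 mm behind the grasp point. The pads swing forward as they close: fully open they stand 13 mm farther back than shut.
Start: joints at [-4.022, 29.874, -2.08, 91.645, 1.215, 58.505, -6.463], TCP at [624.992, -0.025, 256.291] pointing down, gripper open.
Joint ranges: [-166.77, 166.77], [-17.47, 122.26], [-85.68, 81.53], [9.62, 139.38], [-72.42, 252.41], [9.2, 110.78], [-144.41, 144.41]. Speed limits (degrees/s): [108.29, 108.29, 136.94, 136.94, 172.46, 172.46, 172.46].

### API

Orientations are given as a 3x3 rotation matrix whose columns are the frame's x, y, z axes.
In Python, from bench import status, grab_frame, arm gives the robot as it stands.
- The arm moves only by the tool play_rows, never from a script. Its argument "targets" is a list of rows, each an object of numbers: "tx", "ty", "tz": the shift along the tool's x, y, z normalised to -1 to 1, where 1 is 25 mm; "rx", "ry", "rz": the turn, a rotation vector about the tool's x, y, z normalised to -1 to 1, where 1 is 0.12 rad; "gripper": the opening, from 0 (shut) to 1 (fully open). In form: [{"tx": .., "ty": .., "tz": .., "rx": .., "ry": .., "rz": .., "gripper": ..}, ...]. A call has 1 to 12 rows; each row shifts and turns the commanded pose from where the row before left it, along the tool's axes as they then stand; what a row does not reach is not made up. A row lasts 1/8 s, in which the tool goes at most 62.5 mm and 10.7 degrees, less where a joint would pass 70% of its speed; a pose out of reach is approached as far as the arm can. A call with a number of a shift or a turn outside -1 to 1 is refused whole. A call with a gripper value outside its range is refused whole. The fingers move at their own pace and stop on an object; "newtons" is the grip in N (left out, the last holds). Time passes only in rows, so rows that do not move let the fingers close. It gives the time, the measured TCP pose, the force and the opening at its end, in the units of the state.
- status.sense(): the state, without advancing time (a new reading comes with each control period).
- grab_frame(name): name is "scene" or "side" or "wrist"; returns a dict with "img" (384x512x3 uint8, red, green, blue), "depth" (384x512 float32, mm along the optical axis (not along the pixel's ray), 0 where there is no reading), "mtx" (3x3 intrinsics, pixels), "R" (3x3) and "t" (3): a world point X has camera coordinates R X + t. Camera axes: x right, y down, z forward; pixel columns grow to the right and rows downward; lengths in mm; the calibration is good to about 2 mm. The wrist camera is an equidistant fisheye: a pixel r from the principal point sees the ray r / f radians off the axis. A picture is of the moment at which its call begins.
- arm.close_job(): hands the job in, once; it reports no verdict.
The state is a dict: "time": time; "qpos": joint angles; "joint_velocities": joint speeds; "tau": joint torques, N m; "eef_pos": TCP position; "tool_rot": TCP orientation; "wrist_force": force on the tool from outside, world axes, zero at the start; "ft_torque": the same for the moment, N m; "opening": opening from 0.0 (shut) to 1.0 (fully open).
Only numpy, scipy, OpenCV 4.12 (cv2) and the standard library are available. Lean on these libraries where they do the work, as an engineer would, in place of code of your own. Each camera call takes 0.05 s, during which the arm holds its last target.

### The job

Two sample-tube racks stand on the bench, each with a hinged marker plate sticking out in front. The rack with four tubes is checked in: with the fingertips, without gripping the plate, push its marker up and right over its hinge, half a turn, and press it down until it lies flat over the rack with its ring face up. Leave the other rack's marker, the tubes and everything else on the bench as they are.

Things in the scene. Friction and masses are not known exactly. Their poses are not given: they have to be found in the camera images.
- filled_rack: Green tube rack fixed to the bench, 155 (x) by 120 (y) by 75 mm high. Origin: on its underside, midway in y, 85 mm behind its front face; z up, +x from its front (marker side, roughly facing the robot) to its back. Holds four tubes; its marker is the one to flip; may be left or right. Behind the hinge, a flat deck 75 mm high to x = 0, then tube holes at x = 12 and 48, y = -34, 0, 34 mm; caps reach 118 mm above the bench.
- other_rack: Green tube rack fixed to the bench, 155 (x) by 120 (y) by 75 mm high. Origin: on its underside, midway in y, 85 mm behind its front face; z up, +x from its front (marker side, roughly facing the robot) to its back. Made the same, but holds one tube only; its marker is to be left alone.
- filled_marker (a joint): Hinge angle of the four-tube rack's marker. 0: level, sticking out in front of the rack, bar face up; pi/2: upright; pi: level over the rack's deck, ring face up (end stops at 0 and pi). Starts between 0 and 0.2. Stiff hinge, 0.03 N m of friction: it stays at any angle where it is left, so it must be pushed the whole way.
- other_marker (a joint): Hinge angle of the one-tube rack's marker, made the same, same start range; leave it alone.
- filled_marker_hinge (a point): Middle of the marker's hinge axis, fixed to the four-tube rack: at its x = -85, y = 0, z = 90 mm (90 mm above the bench); the axis is the rack's y axis. Hinge lugs stand at y = +-46 mm, 8 mm thick, tops 98 mm above the bench.
- filled_marker_edge (a point): Middle of the marker's free edge (mid-thickness), moves with the marker. The marker is a flat white plate, 70 mm wide along the hinge, 7 mm thick (4 mm rim), 70 mm from hinge axis to free edge. At the start there is only open air between it and the bench. One face has a straight black bar across it, the other a black ring 48 mm across.
- tube1: Capped sample tube, 15 mm diameter (cap 18 mm), 103 mm tall, loose in the four-tube rack. Origin: centre of its foot.
- tube2: Capped sample tube, 15 mm diameter (cap 18 mm), 103 mm tall, loose in the four-tube rack. Origin: centre of its foot.
- tube3: Capped sample tube, 15 mm diameter (cap 18 mm), 103 mm tall, loose in the four-tube rack. Origin: centre of its foot.
- tube4: Capped sample tube, 15 mm diameter (cap 18 mm), 103 mm tall, loose in the four-tube rack. Origin: centre of its foot.
- tube5: Capped sample tube, 15 mm diameter (cap 18 mm), 103 mm tall, loose in the one-tube rack. Origin: centre of its foot.
- jar: Specimen jar, 48 mm diameter, 55 mm tall, on the bench between the racks. Origin: centre of its underside.
- bottle: Bottle, 60 mm diameter, 150 mm tall, to the left. Origin: centre of its underside.
- tip_box: Box of pipette tips, 82 x 122 x 68 mm, to the right. Origin: centre of its underside.
- pen: Marker pen, about 133 mm long and 15 mm thick, lying in front of the racks. Origin: under the barrel's middle.
- scanner: Handheld scanner, 185 mm long, 45 mm wide, 40 mm high, lying to the left. Origin: on its underside near the middle.
- beaker: White beaker, 70 mm across, 60 mm tall, to the right, nearer the robot. Origin: centre of its underside.

How it is judged:
By the outcome, as a careful person would: the job done as asked, in the order asked, and still so for the second after the job is handed in, with the robot touching nothing.
It also fails if it takes over 40 s, if anything falls off the work surface, if the arm or the gripper's body presses on something with over 40 N, if the wrist force passes 120 N, or if a joint passes its speed limit or range.

## Working session

There is one attempt and no reset: what is moved stays moved. The work goes in short steps, Python scripts to look and compute and a tool call to move; the robot and the scene stay as the last step left them, time stands still between calls to the robot, and variables do not carry over. Pictures are saved under pics/ and viewed, and the job is handed in when it is done.

Besides the shell and the picture viewer there is one more tool, called as name(argument=value, ...), one argument or row to a line, values as JSON. play_rows: Moves the arm, as the interface text tells. Its arguments: {"type":"object","properties":{"targets":{"type":"array"},"newtons":{"type":"number"}},"required":["targets"]}

```bash
ls; mkdir -p pics; python3 - <<'E'
from bench import status, grab_frame, arm
import cv2,numpy as np
s=status.sense(); print(s)
for n in ["scene","side","wrist"]:
    f=grab_frame(n); cv2.imwrite(f"pics/{n}0.png",f["img"][:,:,::-1]); print(n,f["mtx"],f["R"],f["t"])
    np.savez(f"{n}0.npz",**f)
print(arm.tcp_to_tips)
E
```

```text
pics
{'time': 0.0, 'qpos': array([-4.02224838, 29.90811826, -2.08237027, 91.67319717,  1.21351373,
       58.50237353, -6.46205324]), 'joint_velocities': array([ 0.04953392,  0.03929325,  0.02371   , -0.0983692 ,  0.13621146,
        0.00579065, -0.00247186]), 'tau': array([-4.24098413e-03, -9.27110124e+01,  1.97758444e+00, -3.69928443e+01,
        1.76317629e-02,  8.19846697e-03, -6.58496788e-05]), 'eef_pos': array([ 6.24704988e+02, -1.76937796e-02,  2.55740450e+02]), 'tool_rot': array([[-1.12879042e-05,  9.99999421e-01, -1.07558444e-03],
       [ 9.99999999e-01,  1.12344442e-05, -4.97091856e-05],
       [-4.96970733e-05, -1.07558500e-03, -9.99999420e-01]]), 'wrist_force': array([ 0.23517875,  0.38882605, -0.23565728]), 'ft_torque': array([0.04967396, 0.07133444, 0.00152337]), 'opening': 1.0003219087925208}
scene [[430.65861281   0.         249.07197311]
 [  0.         430.65861281 190.33540675]
 [  0.           0.           1.        ]] [[ 0.35154875  0.93615236  0.0056784 ]
 [ 0.59802174 -0.21989724 -0.77072382]
 [-0.72026626  0.2743428  -0.63714405]] [-201.64086365 -284.91341262 2083.52805227]
side [[473.07019399   0.         249.13931939]
 [  0.         473.07019399 189.06390544]
 [  0.           0.           1.        ]] [[-0.75288473 -0.65790934  0.0178853 ]
 [-0.48207605  0.53276009 -0.69553531]
 [ 0.4480706  -0.53227999 -0.71826928]] [ 438.14832458  339.85703548 1378.96417677]
wrist [[297.31863964   0.         254.36145182]
 [  0.         297.31863964 195.03901937]
 [  0.           0.           1.        ]] [[ 9.99999478e-01  2.58143787e-04 -9.88667639e-04]
 [ 5.45518227e-04 -9.53010354e-01  3.02937234e-01]
 [-8.64009132e-04 -3.02937616e-01 -9.53009997e-01]] [-623.9033336   -39.84587095  378.9581372 ]
25.0
```

View pics/scene0.png

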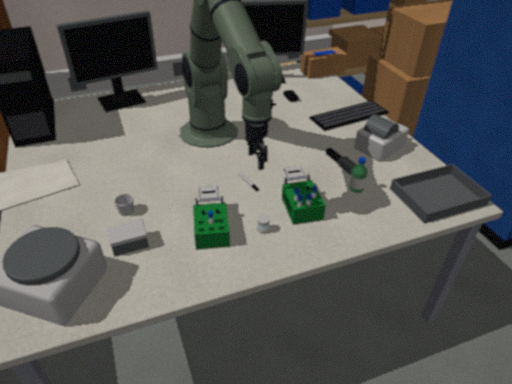

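View pics/side0.png

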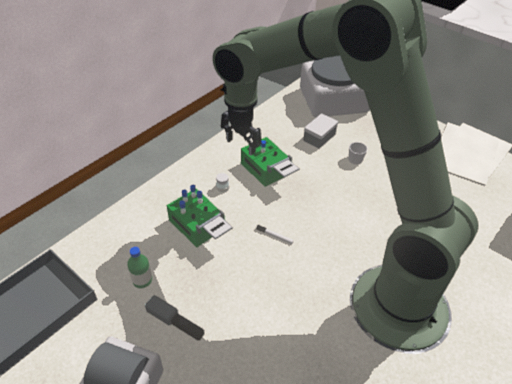

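View pics/wrist0.png

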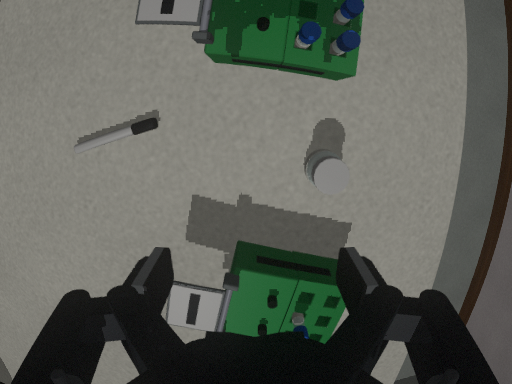

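```bash
cat > h.py <<'E'
import numpy as np,cv2
def cloud(f,fish=False):
    d=f["depth"].astype(float); h,w=d.shape; K=f["mtx"]
    u,v=np.meshgrid(np.arange(w),np.arange(h))
    x=(u-K[0,2])/K[0,0]; y=(v-K[1,2])/K[1,1]
    if fish:
        r=np.hypot(x,y)+1e-9; s=np.tan(np.minimum(r,1.5))/r; x=x*s;y=y*s
    P=np.stack([x*d,y*d,d],-1)
    W=(P-f["t"])@f["R"]
    W[d<=0]=np.nan
    return W
E
python3 - <<'E'
from h import *
for n in ["scene","side","wrist"]:
    f=np.load(n+"0.npz"); W=cloud(f,n=="wrist"); hsv=cv2.cvtColor(f["img"],cv2.COLOR_RGB2HSV)
    g=(hsv[...,0]>45)&(hsv[...,0]<75)&(hsv[...,1]>150)&(hsv[...,2]>40)
    z=W[...,2]
    tb=W[(np.abs(z)<15)&(W[...,0]>300)&(W[...,0]<900)&(np.abs(W[...,1])<400)]
    print(n,"bench z",np.median(tb[:,2]))
    m=g&(z>66)&(z<84)
    for nm,sg in (("L",1),("R",-1)):
        k=m&(W[...,1]*sg>0) & (W[...,0]>400)&(W[...,0]<950)&(abs(W[...,1])<400)
        p=W[k][:,:2].astype(np.float32)
        if len(p)<20: print(n,nm,len(p)); continue
        print(n,nm,len(p),cv2.minAreaRect(p),np.median(W[k][:,2]), np.percentile(p,[2,98],axis=0).round())
    wh=(hsv[...,1]<60)&(hsv[...,2]>110)&(z>70)&(z<125)&(W[...,0]>450)&(W[...,0]<950)&(abs(W[...,1])<350)
    for sg in (1,-1):
        k=wh&(W[...,1]*sg>0); p=W[k]
        if len(p)>5: print("  white",len(p),cv2.minAreaRect(p[:,:2].astype(np.float32)),np.percentile(p[:,2],[5,50,95]))
E
```

```text
scene bench z -0.8236936602202769
scene L 501 ((665.15673828125, 178.62371826171875), (116.38326263427734, 157.83067321777344), 84.30280303955078) 73.86276746615573 [[592. 118.]
 [743. 235.]]
scene R 808 ((669.5515747070312, -180.04385375976562), (111.5585708618164, 155.61196899414062), 76.72898864746094) 73.87818944871401 [[ 596. -241.]
 [ 748. -121.]]
  white 235 ((620.5633544921875, 195.529296875), (104.9686279296875, 212.69149780273438), 82.81365966796875) [78.47343083 92.6490259  97.99585569]
  white 277 ((599.8343505859375, -154.31192016601562), (174.98196411132812, 96.9407958984375), 6.021353721618652) [85.74080242 93.73804439 98.88579577]
side bench z -0.3523446989203737
side L 128 ((661.2164916992188, 179.6969757080078), (114.06890106201172, 138.58506774902344), 83.29594421386719) 74.61188677727324 [[604. 121.]
 [734. 241.]]
side R 329 ((670.103759765625, -184.44435119628906), (116.09175872802734, 139.8131561279297), 76.48876190185547) 74.93286994548683 [[ 607. -245.]
 [ 740. -122.]]
  white 536 ((614.860107421875, 178.66976928710938), (105.01539611816406, 223.57452392578125
[... 171 characters left out ...]
) [ 76.92998119  94.99770921 100.40672701]
wrist bench z -0.8122412561167993
wrist L 6116 ((655.6586303710938, 161.45362854003906), (85.332275390625, 153.5631561279297), 83.2956314086914) 74.21449956890869 [[585. 118.]
 [720. 186.]]
wrist R 4253 ((665.6779174804688, -174.95913696289062), (107.02566528320312, 149.51036071777344), 76.89057922363281) 73.91026703156388 [[ 616. -220.]
 [ 735. -117.]]
  white 1092 ((621.4395141601562, 160.0235595703125), (71.6239013671875, 221.92526245117188), 82.3144302368164) [91.92705696 93.91507349 95.61458752]
  white 1702 ((629.258056640625, -165.97000122070312), (71.54658508300781, 224.52003479003906), 82.6718978881836) [92.72203433 94.94166716 97.39787552]
```

play_rows(
  targets=[
    {"tx": 1,"ty": -0.7,"gripper": 0},
    {"tx": 1,"ty": -0.7,"gripper": 0},
    {"tx": 1,"ty": -0.7,"gripper": 0},
    {"tx": 1,"ty": -0.6,"gripper": 0},
    {"gripper": 0},
  ],
  newtons=60,
)

```text
$.targets[0]: bad value
```

```bash
python3 - <<'E'
from bench import status, grab_frame, arm
from h import *
s=status.sense(); print(s["time"],s["eef_pos"],s["opening"],s["qpos"])
for n in ["wrist"]:
    f=grab_frame(n); cv2.imwrite(f"pics/{n}1.png",f["img"][:,:,::-1])
    np.savez(f"{n}1.npz",**f)
    W=cloud(f,True); hsv=cv2.cvtColor(f["img"],cv2.COLOR_RGB2HSV); z=W[...,2]
    g=(hsv[...,0]>45)&(hsv[...,0]<75)&(hsv[...,1]>150)&(hsv[...,2]>40)&(z>66)&(z<84)&(W[...,1]>50)
    print(cv2.minAreaRect(W[g][:,:2].astype(np.float32)))
    wh=(hsv[...,1]<60)&(hsv[...,2]>110)&(z>80)&(z<115)&(W[...,0]>490)&(W[...,0]<592)&(W[...,1]>140)&(W[...,1]<240)
    p=W[wh]; print(len(p),cv2.minAreaRect(p[:,:2].astype(np.float32)))
    A=np.c_[p[:,:2],np.ones(len(p))]; c,*_=np.linalg.lstsq(A,p[:,2],rcond=None); print("plane",c, "z at 520,190 / 585,186",np.array([[520,190,1],[585,186,1]])@c)
E
```

```text
0.15 [ 6.24754080e+02 -4.23008462e-02  2.55870476e+02] 0.9977211616086916 [-4.02078287 29.89942995 -2.08181929 91.6675343   1.21506135 58.50487528
 -6.46148344]
((655.8161010742188, 161.25741577148438), (85.23319244384766, 154.0865936279297), 83.31656646728516)
1054 ((539.9173583984375, 165.69187927246094), (40.44609832763672, 60.26304626464844), 80.53084564208984)
plane [-3.44221919e-02  8.16743191e-03  1.11308453e+02] z at 520,190 / 585,186 [94.9607248 92.6906126]
```

View pics/wrist1.png

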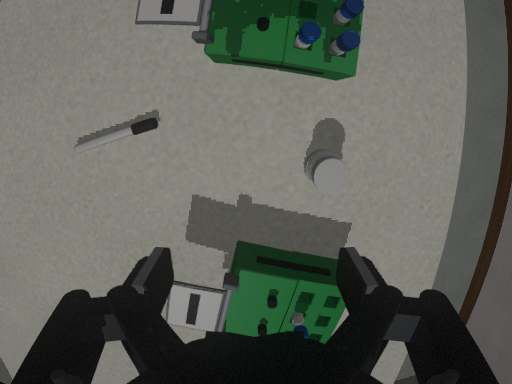

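play_rows(
  targets=[
    {"tx": 1.0,"ty": -0.7,"tz": 0.0,"rx": 0.0,"ry": 0.0,"rz": 0.0,"gripper": 0.0},
    {"tx": 1.0,"ty": -0.7,"tz": 0.0,"rx": 0.0,"ry": 0.0,"rz": 0.0,"gripper": 0.0},
    {"tx": 1.0,"ty": -0.7,"tz": 0.0,"rx": 0.0,"ry": 0.0,"rz": 0.0,"gripper": 0.0},
    {"tx": 1.0,"ty": -0.6,"tz": 0.0,"rx": 0.0,"ry": 0.0,"rz": 0.0,"gripper": 0.0},
    {"tx": 0.0,"ty": 0.0,"tz": 0.0,"rx": 0.0,"ry": 0.0,"rz": 0.0,"gripper": 0.0},
  ],
  newtons=60,
)

```text
time: 0.82
eef_pos: [556.6, 101.9, 256.4]
tool_rot: [[-0.003, 1.0, -0.0], [1.0, 0.003, 0.001], [0.001, -0.0, -1.0]]
wrist_force: [0.6, 0.2, -0.5]
opening: -0.002
```

```bash
cat > look.py <<'E'
from bench import status, grab_frame, arm
from h import *
s=status.sense(); print(s["time"],s["eef_pos"],s["opening"],s["qpos"])
for n in ["wrist"]:
    f=grab_frame(n); cv2.imwrite(f"pics/{n}1b.png",f["img"][:,:,::-1])
    np.savez(f"{n}1.npz",**f)
    W=cloud(f,True); hsv=cv2.cvtColor(f["img"],cv2.COLOR_RGB2HSV); z=W[...,2]
    g=(hsv[...,0]>45)&(hsv[...,0]<75)&(hsv[...,1]>150)&(hsv[...,2]>40)&(z>66)&(z<84)&(W[...,1]>50)
    print(cv2.minAreaRect(W[g][:,:2].astype(np.float32)))
    wh=(hsv[...,1]<60)&(hsv[...,2]>110)&(z>80)&(z<115)&(W[...,0]>490)&(W[...,0]<592)&(W[...,1]>140)&(W[...,1]<240)
    p=W[wh]; print(len(p),cv2.minAreaRect(p[:,:2].astype(np.float32)))
    A=np.c_[p[:,:2],np.ones(len(p))]; c,*_=np.linalg.lstsq(A,p[:,2],rcond=None); print("plane",c, "z at 520,190 / 585,186",np.array([[520,190,1],[585,186,1]])@c)
E
python3 look.py
```

```text
0.825 [556.62213304 101.94294829 256.38653688] -0.0016292705446337276 [-13.68799299  24.50376462  -3.63224623 100.68099731   1.79064626
  54.87937452 -17.8528033 ]
((659.381103515625, 179.14205932617188), (119.04718017578125, 151.96817016601562), 83.2894287109375)
3527 ((546.1807250976562, 190.43435668945312), (71.52577209472656, 71.80157470703125), 82.36045837402344)
plane [-3.20146061e-02  4.88774372e-03  1.10455109e+02] z at 520,190 / 585,186 [94.73618478 92.6356844 ]
```

View pics/wrist1b.png

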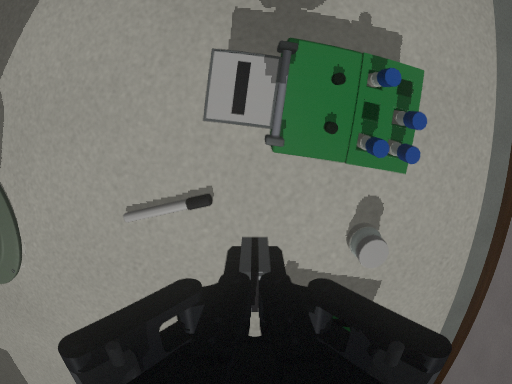

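play_rows(
  targets=[
    {"tx": -0.1,"ty": -0.2,"tz": 0.8,"rx": 0.0,"ry": 0.0,"rz": 1.0,"gripper": 0.0},
    {"tx": -0.1,"ty": -0.2,"tz": 0.8,"rx": 0.0,"ry": 0.0,"rz": 0.0,"gripper": 0.0},
    {"tx": -0.1,"ty": -0.2,"tz": 0.8,"rx": 0.0,"ry": 0.0,"rz": 0.0,"gripper": 0.0},
    {"tx": -0.1,"ty": -0.2,"tz": 0.8,"rx": 0.0,"ry": 0.0,"rz": 0.0,"gripper": 0.0},
    {"tx": 0.0,"ty": -0.2,"tz": 0.8,"rx": 0.0,"ry": 0.0,"rz": 0.0,"gripper": 0.0},
    {"tx": 0.0,"ty": 0.0,"tz": 0.0,"rx": 0.0,"ry": 1.0,"rz": 0.0,"gripper": 0.0},
    {"tx": 0.0,"ty": 0.0,"tz": 0.0,"rx": 0.0,"ry": 1.0,"rz": 0.0,"gripper": 0.0},
    {"tx": 0.0,"ty": 0.0,"tz": 0.0,"rx": 0.0,"ry": 1.0,"rz": 0.0,"gripper": 0.0},
    {"tx": 0.0,"ty": 0.0,"tz": 0.0,"rx": 0.0,"ry": 1.0,"rz": 0.0,"gripper": 0.0},
  ],
)

```text
time: 2.0
eef_pos: [532.5, 91.2, 156.5]
tool_rot: [[0.107, 0.993, 0.058], [0.879, -0.121, 0.461], [0.465, 0.002, -0.885]]
wrist_force: [0.9, -0.2, -1.3]
opening: 0.002
```

```bash
cat > st.py <<'E'
from bench import status
import numpy as np
s=status.sense(); R=s["tool_rot"]; p=s["eef_pos"]
H=np.array([582.5,187,90]); a=np.radians(-7); X=np.array([np.cos(a),np.sin(a),0]); Y=np.array([-np.sin(a),np.cos(a),0]); Z=np.array([0,0,1.])
B=np.array([X,Y,Z])
print("t",round(s["time"],2),"tcp rel hinge(rack axes)",(B@(p-H)).round(1),"tip",(B@(p+25*R[:,2]-H)).round(1))
print("tool axes in rack\n",(B@R).round(3)); print("q",s["qpos"].round(1),"F",s["wrist_force"].round(1))
E
python3 st.py
```

```text
t 2.0 tcp rel hinge(rack axes) [ -38.  -101.2   66.5] tip [-38.  -89.6  44.4]
tool axes in rack
 [[-0.001  1.     0.001]
 [ 0.885  0.     0.465]
 [ 0.465  0.002 -0.885]]
q [ 18.5  33.4 -26.5 113.1 -24.2  33.4   9.5] F [ 0.9 -0.2 -1.3]
```

play_rows(
  targets=[
    {"tx": 0.0,"ty": 0.0,"tz": 0.0,"rx": 0.0,"ry": 1.0,"rz": 0.0,"gripper": 0.0},
    {"tx": 0.0,"ty": 0.0,"tz": 0.0,"rx": 0.0,"ry": 1.0,"rz": 0.0,"gripper": 0.0},
    {"tx": 0.0,"ty": 0.0,"tz": 0.0,"rx": 0.0,"ry": 1.0,"rz": 0.0,"gripper": 0.0},
    {"tx": -0.5,"ty": -0.2,"tz": 0.3,"rx": 0.0,"ry": 0.5,"rz": 0.0,"gripper": 0.0},
    {"tx": -0.5,"ty": -0.1,"tz": 0.3,"rx": 0.0,"ry": 0.0,"rz": 0.0,"gripper": 0.0},
    {"tx": -0.3,"ty": 0.0,"tz": 0.2,"rx": 0.0,"ry": 0.0,"rz": 0.0,"gripper": 0.0},
    {"tx": 0.0,"ty": 0.0,"tz": 0.0,"rx": 0.0,"ry": 0.0,"rz": 0.0,"gripper": 0.0},
  ],
)

```text
time: 2.88
eef_pos: [523.8, 88.4, 118.4]
tool_rot: [[0.074, 0.993, 0.093], [0.618, -0.119, 0.777], [0.783, 0.0, -0.622]]
wrist_force: [0.2, -0.2, 1.1]
opening: 0.002
```

```bash
python3 st.py; cat > pic.py <<'E'
import sys
from bench import grab_frame
import cv2
k=sys.argv[1]
for n in sys.argv[2:]:
    f=grab_frame(n); im=f["img"][:,:,::-1]
    if n=="side": im=cv2.resize(im[120:280,130:340],None,fx=3.5,fy=3.5,interpolation=cv2.INTER_CUBIC)
    if n=="scene": im=cv2.resize(im[110:270,180:390],None,fx=3.5,fy=3.5,interpolation=cv2.INTER_CUBIC)
    cv2.imwrite(f"pics/{n}_{k}.png",im)
E
python3 pic.py 2 side wrist
```

```text
t 2.88 tcp rel hinge(rack axes) [ -46.3 -105.    28.4] tip [-46.3 -85.4  12.8]
tool axes in rack
 [[-0.002  1.    -0.002]
 [ 0.622  0.003  0.783]
 [ 0.783  0.    -0.622]]
q [ 41.5  51.4 -44.  114.1 -36.5  32.2  35.3] F [ 0.2 -0.2  1.1]
```

View pics/side_2.png

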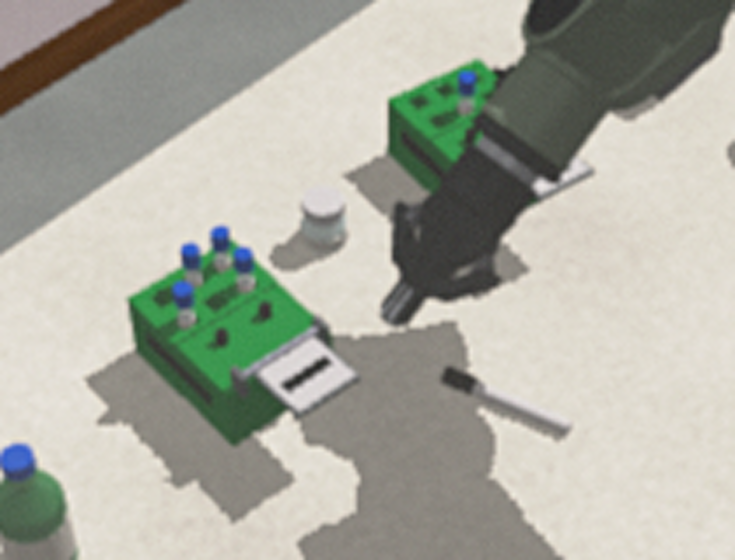

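View pics/wrist_2.png

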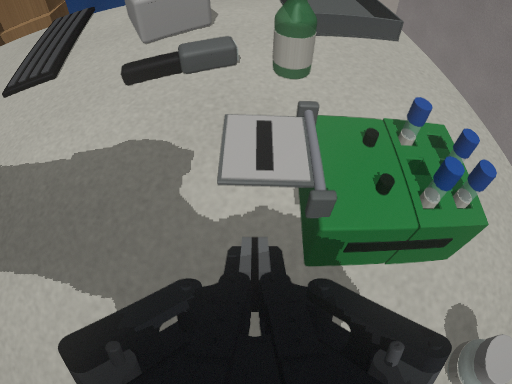

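play_rows(
  targets=[
    {"tx": 0.0,"ty": 0.0,"tz": 1.0,"rx": 0.0,"ry": 0.0,"rz": 0.0,"gripper": 0.0},
    {"tx": 0.0,"ty": 0.0,"tz": 1.0,"rx": 0.0,"ry": 0.0,"rz": 0.0,"gripper": 0.0},
    {"tx": 0.0,"ty": 0.0,"tz": 1.0,"rx": 0.0,"ry": 0.0,"rz": 0.0,"gripper": 0.0},
    {"tx": 0.0,"ty": 0.0,"tz": 0.2,"rx": 0.0,"ry": 0.0,"rz": 0.0,"gripper": 0.0},
    {"tx": 0.0,"ty": 0.0,"tz": 0.0,"rx": 0.0,"ry": 0.0,"rz": 0.0,"gripper": 0.0},
  ],
)

```text
time: 3.6
eef_pos: [531.3, 150.1, 69.3]
tool_rot: [[0.074, 0.993, 0.094], [0.617, -0.119, 0.778], [0.783, 0.001, -0.622]]
wrist_force: [0.4, 0.2, -0.7]
opening: -0.003
```

```bash
python3 st.py; python3 pic.py 3 side wrist
```

```text
t 3.6 tcp rel hinge(rack axes) [-46.3 -42.8 -20.7] tip [-46.4 -23.2 -36.3]
tool axes in rack
 [[-0.002  1.    -0.002]
 [ 0.622  0.003  0.783]
 [ 0.783  0.001 -0.622]]
q [ 36.3  58.4 -46.1 114.5 -38.5  22.3  37. ] F [ 0.4  0.2 -0.7]
```

View pics/side_3.png

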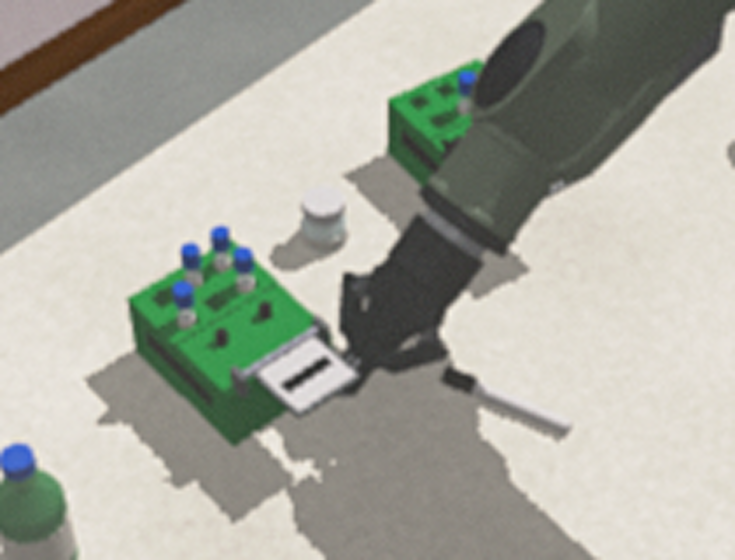

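View pics/wrist_3.png

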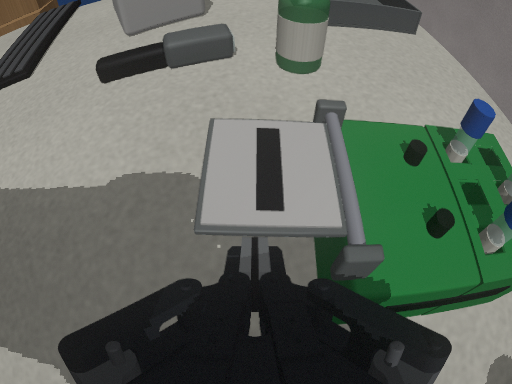

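play_rows(
  targets=[
    {"tx": 0.4,"ty": 0.0,"tz": -0.3,"rx": 0.0,"ry": 0.0,"rz": 0.0,"gripper": 0.0},
    {"tx": 0.4,"ty": 0.0,"tz": -0.3,"rx": 0.0,"ry": 0.0,"rz": 0.0,"gripper": 0.0},
    {"tx": 0.4,"ty": 0.1,"tz": -0.3,"rx": 0.0,"ry": 0.0,"rz": 0.0,"gripper": 0.0},
    {"tx": 0.2,"ty": 0.1,"tz": -0.15,"rx": 0.0,"ry": 0.0,"rz": 0.0,"gripper": 0.0},
    {"tx": 0.0,"ty": 0.0,"tz": 0.0,"rx": 0.0,"ry": 0.0,"rz": 0.0,"gripper": 0.0},
  ],
)

```text
time: 4.32
eef_pos: [536.6, 150.8, 113.1]
tool_rot: [[0.074, 0.993, 0.094], [0.617, -0.12, 0.777], [0.783, 0.001, -0.622]]
wrist_force: [-0.6, 1.3, -0.8]
opening: -0.0
```

```bash
python3 st.py; python3 pic.py 4 side wrist
```

```text
t 4.33 tcp rel hinge(rack axes) [-41.2 -41.5  23.1] tip [-41.2 -22.    7.5]
tool axes in rack
 [[-0.002  1.    -0.001]
 [ 0.622  0.002  0.783]
 [ 0.783  0.001 -0.622]]
q [ 36.   53.1 -46.4 114.2 -39.4  26.   33.8] F [-0.6  1.3 -0.8]
```

View pics/side_4.png

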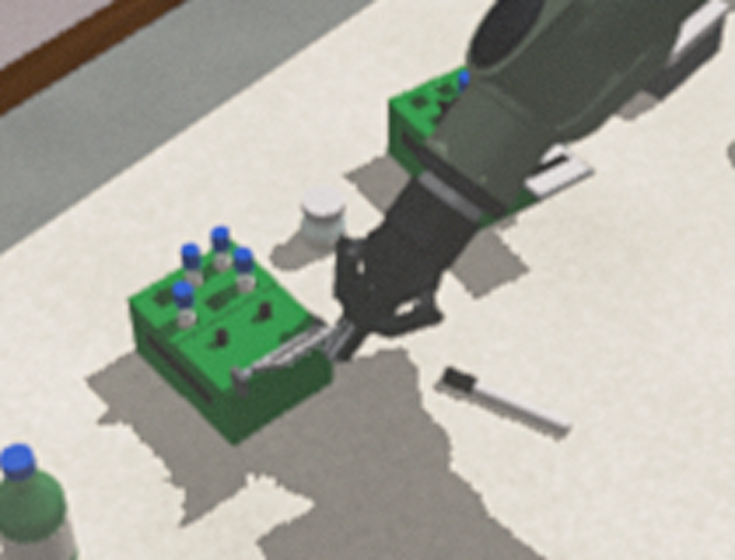

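View pics/wrist_4.png

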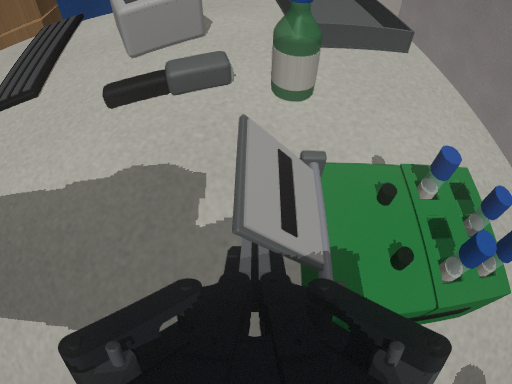

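play_rows(
  targets=[
    {"tx": 0.35,"ty": 0.25,"tz": -0.15,"rx": 0.0,"ry": 0.0,"rz": 0.0,"gripper": 0.0},
    {"tx": 0.3,"ty": 0.35,"tz": -0.1,"rx": 0.0,"ry": 0.0,"rz": 0.0,"gripper": 0.0},
    {"tx": 0.2,"ty": 0.4,"tz": 0.0,"rx": 0.0,"ry": 0.0,"rz": 0.0,"gripper": 0.0},
    {"tx": 0.0,"ty": 0.4,"tz": 0.0,"rx": 0.0,"ry": 0.0,"rz": 0.0,"gripper": 0.0},
    {"tx": 0.0,"ty": 0.4,"tz": 0.0,"rx": 0.0,"ry": 0.0,"rz": 0.0,"gripper": 0.0},
    {"tx": 0.0,"ty": 0.0,"tz": 0.0,"rx": 0.0,"ry": 0.0,"rz": 0.0,"gripper": 0.0},
  ],
)

```text
time: 5.18
eef_pos: [582.6, 153.6, 132.9]
tool_rot: [[0.074, 0.993, 0.094], [0.617, -0.12, 0.778], [0.783, 0.0, -0.622]]
wrist_force: [0.2, -0.3, -0.1]
opening: 0.0
```

```bash
python3 st.py; python3 pic.py 5 side wrist
```

```text
t 5.17 tcp rel hinge(rack axes) [  4.2 -33.1  42.9] tip [  4.2 -13.6  27.3]
tool axes in rack
 [[-0.001  1.    -0.001]
 [ 0.622  0.002  0.783]
 [ 0.783  0.    -0.622]]
q [ 32.3  51.6 -43.4 107.6 -38.2  31.4  29.5] F [ 0.2 -0.3 -0.1]
```

View pics/side_5.png

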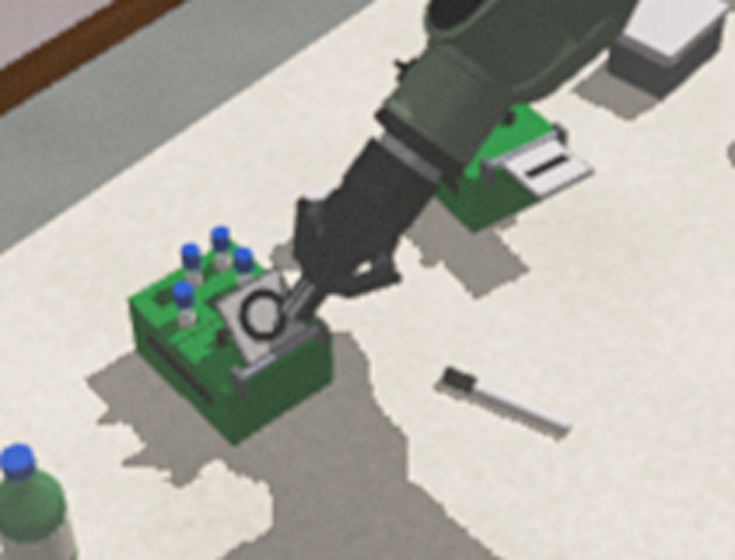

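View pics/wrist_5.png

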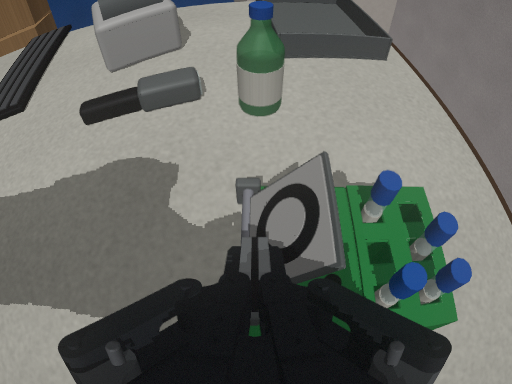

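play_rows(
  targets=[
    {"tx": 0.0,"ty": 0.45,"tz": 0.0,"rx": 0.0,"ry": 0.0,"rz": 0.0,"gripper": 0.0},
    {"tx": 0.0,"ty": 0.45,"tz": 0.0,"rx": 0.0,"ry": 0.0,"rz": 0.0,"gripper": 0.0},
    {"tx": -0.1,"ty": 0.3,"tz": 0.1,"rx": 0.0,"ry": 0.0,"rz": 0.0,"gripper": 0.0},
    {"tx": 0.0,"ty": 0.0,"tz": -0.8,"rx": 0.0,"ry": 0.0,"rz": 0.0,"gripper": 0.0},
    {"tx": 0.7,"ty": 0.0,"tz": -1.0,"rx": 0.0,"ry": 0.0,"rz": 0.0,"gripper": 0.0},
    {"tx": 0.7,"ty": 0.0,"tz": -1.0,"rx": 0.0,"ry": -0.5,"rz": 0.0,"gripper": 0.0},
    {"tx": 0.5,"ty": 0.0,"tz": -0.5,"rx": 0.0,"ry": -1.0,"rz": 0.0,"gripper": 0.0},
    {"tx": 0.0,"ty": 0.0,"tz": 0.0,"rx": 0.0,"ry": -1.0,"rz": 0.0,"gripper": 0.0},
    {"tx": 0.0,"ty": 0.0,"tz": 0.0,"rx": 0.0,"ry": -1.0,"rz": 0.0,"gripper": 0.0},
    {"tx": 0.0,"ty": 0.0,"tz": 0.0,"rx": 0.0,"ry": -1.0,"rz": 0.0,"gripper": 0.0},
    {"tx": 0.0,"ty": 0.0,"tz": 0.0,"rx": 0.0,"ry": -1.0,"rz": 0.0,"gripper": 0.0},
    {"tx": 0.0,"ty": 0.0,"tz": 0.0,"rx": 0.0,"ry": -1.0,"rz": 0.0,"gripper": 0.0},
  ],
)

```text
time: 6.78
eef_pos: [607.8, 115.5, 219.4]
tool_rot: [[0.121, 0.993, 0.015], [0.986, -0.122, 0.114], [0.115, 0.001, -0.993]]
wrist_force: [0.5, -0.1, 0.0]
opening: -0.002
```

```bash
python3 st.py; python3 pic.py 6 side wrist
```

```text
t 6.78 tcp rel hinge(rack axes) [ 33.8 -67.9 129.4] tip [ 33.8 -65.  104.6]
tool axes in rack
 [[-0.     1.     0.001]
 [ 0.993  0.     0.115]
 [ 0.115  0.001 -0.993]]
q [ -6.7  31.   -9.4  96.2  -1.7  50.7 -20.6] F [ 0.5 -0.1  0. ]
```

View pics/side_6.png

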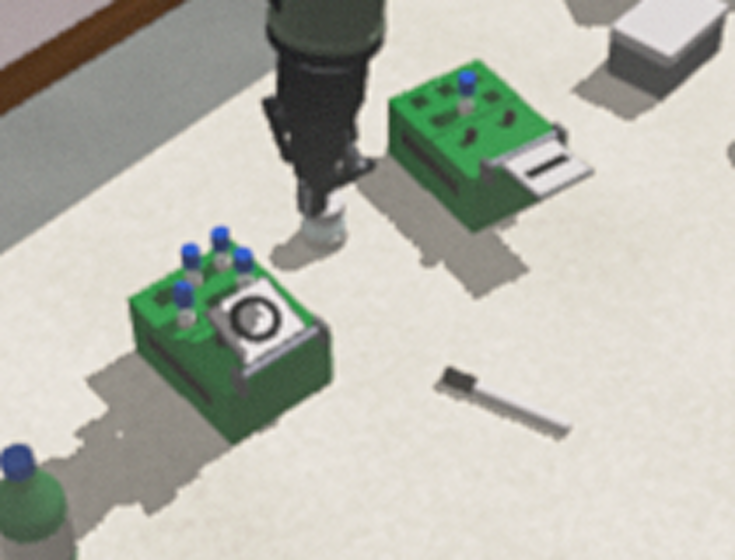

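View pics/wrist_6.png

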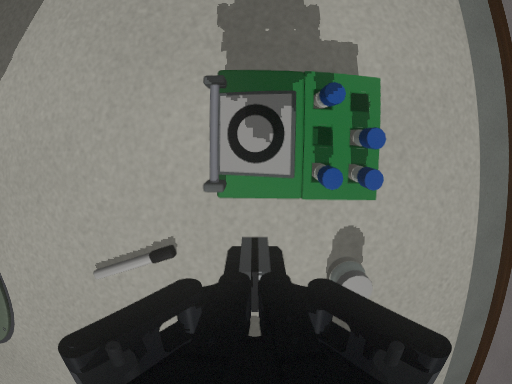

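play_rows(
  targets=[
    {"tx": 0.9,"ty": 0.1,"tz": 0.0,"rx": 0.0,"ry": -0.95,"rz": 0.0,"gripper": 0.0},
    {"tx": 0.9,"ty": 0.1,"tz": 0.0,"rx": 0.0,"ry": 0.0,"rz": 0.0,"gripper": 0.0},
    {"tx": 0.9,"ty": 0.1,"tz": 0.3,"rx": 0.0,"ry": 0.0,"rz": 0.0,"gripper": 0.0},
    {"tx": 0.0,"ty": 0.0,"tz": 1.0,"rx": 0.0,"ry": 0.0,"rz": 0.0,"gripper": 0.0},
    {"tx": 0.0,"ty": 0.0,"tz": 1.0,"rx": 0.0,"ry": 0.0,"rz": 0.0,"gripper": 0.0},
    {"tx": 0.0,"ty": 0.0,"tz": 0.6,"rx": 0.0,"ry": 0.0,"rz": 0.0,"gripper": 0.0},
    {"tx": 0.0,"ty": 0.0,"tz": 0.5,"rx": 0.0,"ry": 0.0,"rz": 0.0,"gripper": 0.0},
    {"tx": 0.0,"ty": 0.0,"tz": 0.3,"rx": 0.0,"ry": 0.0,"rz": 0.0,"gripper": 0.0},
    {"tx": 0.0,"ty": 0.0,"tz": 0.0,"rx": 0.0,"ry": 0.0,"rz": 0.0,"gripper": 0.0},
  ],
)

```text
time: 8.0
eef_pos: [623.2, 183.1, 128.4]
tool_rot: [[0.12, 0.993, 0.0], [0.993, -0.12, 0.006], [0.006, -0.0, -1.0]]
wrist_force: [-0.3, -0.9, 0.7]
opening: -0.0
```

```bash
python3 st.py; python3 pic.py 7 side wrist
```

```text
t 8.0 tcp rel hinge(rack axes) [40.9  1.1 38.4] tip [40.9  1.3 13.4]
tool axes in rack
 [[-0.002  1.    -0.   ]
 [ 1.     0.002  0.006]
 [ 0.006 -0.    -1.   ]]
q [-17.7  40.4  -5.8  93.3   4.8  46.3 -32.3] F [-0.3 -0.9  0.7]
```

View pics/side_7.png

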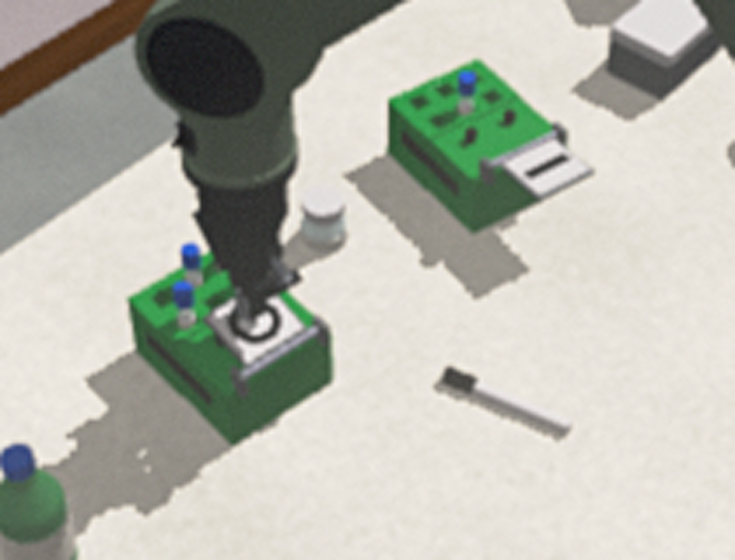

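View pics/wrist_7.png

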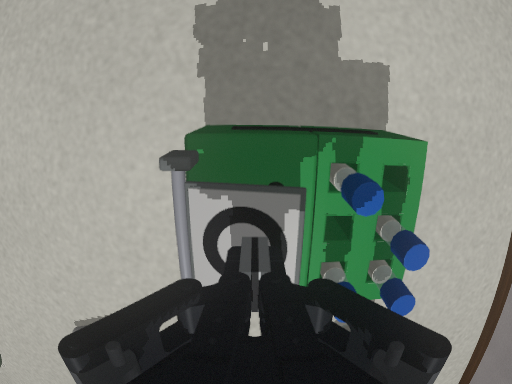

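play_rows(
  targets=[
    {"tx": 0.0,"ty": -0.3,"tz": 0.0,"rx": 0.0,"ry": 0.0,"rz": 0.0,"gripper": 0.0},
    {"tx": 0.0,"ty": 0.0,"tz": 0.2,"rx": 0.0,"ry": 0.0,"rz": 0.0,"gripper": 0.0},
    {"tx": 0.0,"ty": 0.0,"tz": 0.1,"rx": 0.0,"ry": 0.0,"rz": 0.0,"gripper": 0.0},
    {"tx": 0.0,"ty": 0.0,"tz": 0.0,"rx": 0.0,"ry": 0.0,"rz": 0.0,"gripper": 0.0},
  ],
)

```text
time: 8.6
eef_pos: [615.8, 184.1, 120.8]
tool_rot: [[0.12, 0.993, 0.0], [0.993, -0.12, 0.006], [0.006, -0.0, -1.0]]
wrist_force: [0.4, -0.0, -0.2]
opening: -0.004
```

```bash
python3 st.py
```

```text
t 8.6 tcp rel hinge(rack axes) [33.4  1.1 30.8] tip [33.4  1.3  5.8]
tool axes in rack
 [[-0.002  1.    -0.   ]
 [ 1.     0.002  0.006]
 [ 0.006 -0.    -1.   ]]
q [-18.   40.5  -5.8  94.7   4.9  44.9 -32.7] F [ 0.4 -0.  -0.2]
```

play_rows(
  targets=[
    {"tx": 0.0,"ty": 0.0,"tz": 0.08,"rx": 0.0,"ry": 0.0,"rz": 0.0,"gripper": 0.0},
    {"tx": 0.0,"ty": 0.0,"tz": 0.0,"rx": 0.0,"ry": 0.0,"rz": 0.0,"gripper": 0.0},
  ],
)

```text
time: 8.85
eef_pos: [615.8, 184.0, 118.9]
tool_rot: [[0.12, 0.993, 0.0], [0.993, -0.12, 0.006], [0.006, -0.0, -1.0]]
wrist_force: [0.3, 0.2, 0.3]
opening: 0.001
```

play_rows(
  targets=[
    {"tx": 0.0,"ty": 0.0,"tz": 0.04,"rx": 0.0,"ry": 0.0,"rz": 0.0,"gripper": 0.0},
    {"tx": 0.0,"ty": 0.0,"tz": 0.0,"rx": 0.0,"ry": 0.0,"rz": 0.0,"gripper": 0.0},
  ],
)

```text
time: 9.1
eef_pos: [615.9, 184.1, 118.5]
tool_rot: [[0.12, 0.993, 0.001], [0.993, -0.12, 0.006], [0.006, 0.0, -1.0]]
wrist_force: [-1.7, -0.7, 6.6]
opening: -0.003
```

play_rows(
  targets=[
    {"tx": 0.0,"ty": 0.0,"tz": 0.04,"rx": 0.0,"ry": 0.0,"rz": 0.0,"gripper": 0.0},
    {"tx": 0.0,"ty": 0.0,"tz": 0.0,"rx": 0.0,"ry": 0.0,"rz": 0.0,"gripper": 0.0},
    {"tx": 0.0,"ty": 0.0,"tz": 0.0,"rx": 0.0,"ry": 0.0,"rz": 0.0,"gripper": 0.0},
  ],
)

```text
time: 9.48
eef_pos: [616.0, 184.1, 118.2]
tool_rot: [[0.12, 0.993, 0.001], [0.993, -0.12, 0.006], [0.006, 0.001, -1.0]]
wrist_force: [-6.0, -2.2, 17.3]
opening: -0.002
```

play_rows(
  targets=[
    {"tx": 0.0,"ty": 0.0,"tz": -0.4,"rx": 0.0,"ry": 0.0,"rz": 0.0,"gripper": 0.0},
    {"tx": 0.0,"ty": 0.0,"tz": -1.0,"rx": 0.0,"ry": 0.0,"rz": 0.0,"gripper": 0.0},
    {"tx": 0.0,"ty": 0.0,"tz": -1.0,"rx": 0.0,"ry": 0.0,"rz": 0.0,"gripper": 0.0},
    {"tx": 0.0,"ty": 0.0,"tz": -1.0,"rx": 0.0,"ry": 0.0,"rz": 0.0,"gripper": 0.0},
    {"tx": -1.0,"ty": 0.0,"tz": -1.0,"rx": 0.0,"ry": 0.0,"rz": 0.0,"gripper": 0.0},
    {"tx": -1.0,"ty": 0.0,"tz": -0.5,"rx": 0.0,"ry": 0.0,"rz": 0.0,"gripper": 0.0},
    {"tx": -1.0,"ty": 0.0,"tz": 0.0,"rx": 0.0,"ry": 0.0,"rz": 0.0,"gripper": 0.0},
    {"tx": 0.0,"ty": 0.0,"tz": 0.0,"rx": 0.0,"ry": 0.0,"rz": 0.0,"gripper": 0.0},
  ],
)

```text
time: 10.48
eef_pos: [606.9, 106.8, 239.7]
tool_rot: [[0.122, 0.992, 0.001], [0.992, -0.122, 0.005], [0.005, 0.001, -1.0]]
wrist_force: [0.3, 1.0, 0.2]
opening: 0.002
```

```bash
python3 st.py; python3 pic.py 8 side wrist; python3 - <<'E'
from bench import grab_frame
from h import *
H=np.array([582.5,187,90]); a=np.radians(-7); B=np.array([[np.cos(a),np.sin(a),0],[-np.sin(a),np.cos(a),0],[0,0,1]])
for n in ("wrist","side"):
    f=grab_frame(n); W=cloud(f,n=="wrist"); P=(W-H)@B.T; hsv=cv2.cvtColor(f["img"],cv2.COLOR_RGB2HSV)
    k=(P[...,0]>12)&(P[...,0]<64)&(abs(P[...,1])<30)&(P[...,2]>-8)&(P[...,2]<60)&(hsv[...,1]<70)
    p=P[k]; A=np.c_[p[:,:2],np.ones(len(p))]; c,*_=np.linalg.lstsq(A,p[:,2],rcond=None)
    print(n,len(p),"slope deg",np.degrees(np.arctan(c[0])),"z at hinge/edge",c[2],c[2]+70*c[0],"resid",np.std(A@c-p[:,2]))
E
```

```text
t 10.47 tcp rel hinge(rack axes) [ 34.  -76.7 149.7] tip [ 34.  -76.5 124.7]
tool axes in rack
 [[ 0.001  1.     0.001]
 [ 1.    -0.001  0.005]
 [ 0.005  0.001 -1.   ]]
q [-11.3  30.   -6.   94.    3.3  56.  -25.3] F [0.3 1.  0.2]
wrist 3966 slope deg -0.3394976021634843 z at hinge/edge 3.5280460166183083 3.113266595108476 resid 0.8911045410343515
side 240 slope deg 0.10528060272785511 z at hinge/edge 3.407585519504188 3.536210185192148 resid 2.6872279095602734
```

View pics/side_8.png

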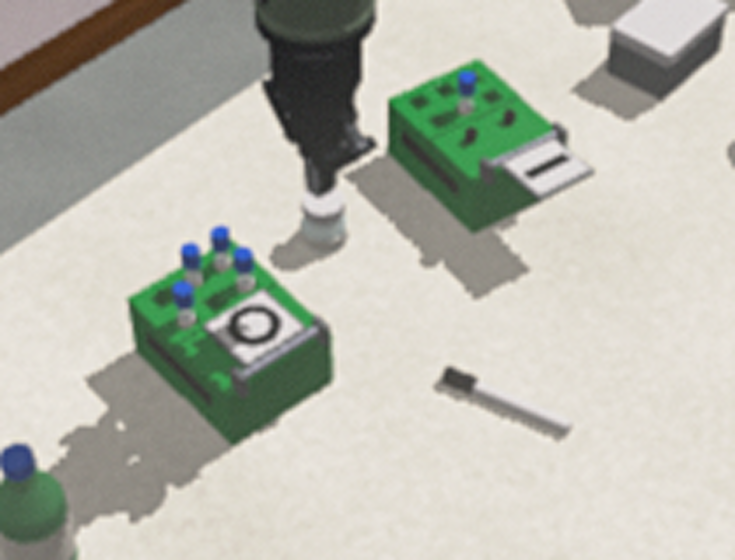

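View pics/wrist_8.png

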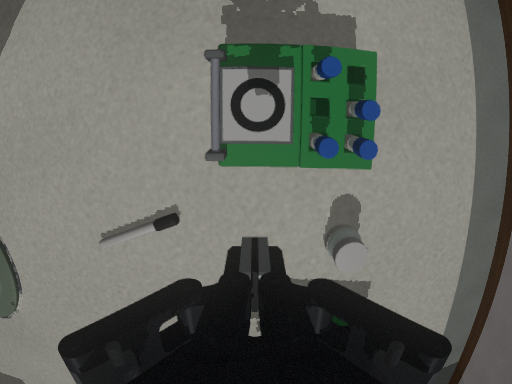

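The plate lies flat, ring face up at pixel (258,105) in the wrist picture. Its slope is under 0.4° and its top face is 93.5 mm above the bench. The tubes, jar, pen and other marker look unchanged, and the robot is clear of everything.

```bash
python3 -c "
from bench import arm
print(arm.close_job())"
```

```text
the job is handed in; nothing more can be done
None
```

The four-tube rack's marker, on the left, is flipped half a turn and lies flat over its deck with the ring face up, and I handed the job in at about 10.6 s.

I kept the fingers closed and tilted them in from the side under the plate. From there I lifted it, pushed it over the hinge to about 150°, and pressed it down from above with about 17 N. The plate was never gripped.

- **Flatness:** the depth fits give a slope of -0.3° from the wrist camera and +0.1° from the side camera. The side fit is coarse, with about 2.7 mm of scatter. The top face is about 93.5 mm above the bench, as expected for a plate lying flat.
- **Surroundings:** by eye in the last pictures, the four tubes, the other rack's marker and tube, the jar and the pen look unchanged. I did not measure them. The bottle also looks unchanged in the side view. I did not check the scanner, beaker and tip box closely, but the arm did not go near them.
- **Robot:** it was clear of everything at hand-in, and the wrist force had gone back to about zero.

No check failed. The first move call was refused because its rows left out some values, so nothing moved.

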